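Set the stop arm of the drill jig and slide the housing against it

ROBOT

A 6-joint arm with a two-finger parallel gripper is mounted at the origin on the work surface. World frame = base frame: x ahead of the robot, y to its left, z up, the work surface at z = 0. Lengths are in m, angles in degrees, forces in N, time in s.
With the tool pointing down it reaches from about 0.4 to 0.825 m from the base axis. Payload 7 kg.
Tool frame: the origin (TCP) lies midway between the tips of the shut fingers; the grasp point (between the pads) lies 19 mm behind it; z points along the fingers, y is the line along which they close (so a half turn about z gives the same grasp; the last joint's range is limited). The gripper opens to 88 mm and grips with 3 to 60 N. Pads are 19 mm wide; open, the fingers measure 130 mm over their backs; the gripper's body (78 mm by 193 mm) begins 47 mm behind the grasp point.
Start: joints at [86.522, 20.546, 0.682, 0, -70.136, -16.507], TCP at [0.231, 0.634, 0.227] pointing down, gripper open.
Joint ranges: [-176.03, 176.03], [-82.01, 121.73], [-58.28, 71.71], [-173.87, 95.51], [-174.79, -0.11], [-173.66, 173.66]. Speed limits (degrees/s): [136.94, 136.94, 172.46, 180, 180, 180].

INTERFACE

Orientations are given as [roll, pitch, yaw] about the fixed x, y, z axes, in that order (R = Rz(yaw) Ry(pitch) Rx(roll)).
In Python, from plant import get_state, optics, order gives the robot as it stands. The module is installed in compiled form; this text tells all that it offers.
- The arm moves only by the tool send_rows, never from a script. Its argument "moves" is a list of rows, each an object with "slide": the shift along the tool's x, y, z as a fraction of full scale, a list of three; "turn": the turn about the tool's z as a fraction of full scale; "gripper": the opening, from 0 (shut) to 1 (fully open). A call has exactly 5 rows; each row is the pose to reach, as a shift and turn from the pose commanded when the call began, along the tool's axes at that moment; what a row does not reach only later rows make up. Full scale, the value 1, is 150 mm for a shift and 90 degrees for a turn. A row lasts 1/12 s, in which the tool goes at most 41.7 mm and 7.16 degrees, less where a joint would pass 70% of its speed; a pose out of reach is approached as far as the arm can. A call with a number of a shift or a turn outside -1 to 1 is refused whole. A call with a gripper value outside its range is refused whole. The fingers move at their own pace and stop on an object; "newtons" is the grip in N (left out, the last holds). Time passes only in rows, so rows that repeat a pose let the fingers close, or fill a call up. It gives the time, the measured TCP pose, the force, the opening and the grip force at its end, in the units of the state.
- get_state(): the state, without advancing time (a new reading comes with each control period).
- optics.capture(name): name is "side" or "top" or "wrist"; returns a dict with "img" (400x640x3 uint8, red, green, blue), "intrinsics" (3x3 intrinsics, pixels), "origin" and "attitude" of the camera in the world. Camera axes: x right, y down, z forward; pixel columns grow to the right and rows downward; lengths in m; the calibration is good to about 2 mm. A picture is of the moment at which its call begins. There is no depth.
- order.close_job(): hands the job in; it is judged then, once.
Trained networks look in the newest picture that a camera, given by its name, has taken for a name from the list of things; names that differ only in an ending like _2 or _b are one class to them, and where a whole thing is asked for, a point or a joint stands for the part that bears it (a point fixed in the world has none). Each returns a list of dicts, best first, with "p" (0 to 1); they miss things now and then, are a little off and sometimes report something else, mostly with a low value. They report only what shows in the picture. A call takes as long as a camera call. They do not tell look-alikes from the thing itself.
- optics.look_for(camera, name): "location" ([x, y, z] in m, in world coordinates, good to about 4 mm: the middle of the surface that is visible of it).
The state is a dict: "time_s": time; "joints": joint angles; "qd": joint speeds; "joint_torque": joint torques, N m; "tcp_pos": TCP position; "eef_rot": TCP orientation; "contact_force": force on the tool from outside, world axes, zero at the start; "moment": the same for the moment, N m; "gripper_width": finger opening in m; "gripper_force": force on a finger pad.
Only numpy, scipy, OpenCV 4.12 (cv2) and the standard library are available. Lean on these libraries where they do the work, as an engineer would, in place of code of your own. Each camera call takes 0.05 s, during which the arm holds its last target. There are 200 camera calls.

TASK

Load the drill jig: first swing the red stop arm out from under the bridge, by its steel handle post, until it is fully home and the brass detent pin drops into its notch. Then slide the blue gear housing along the bench, without lifting or tipping it, until its long side sits flush against the stop arm and it lies within the yellow outline. Leave the red bin, the yellow bin and the screwdriver where they are.

Things in the scene. Friction and masses are not known exactly. Their poses are not given: they have to be found in the camera images.
- jig: Fixed drill jig. Origin: stop arm's hinge axis, bench level; x away from robot. In its frame, mm: aluminium bridge beam x -2..43, y -110..275, z 175..210 over the stowed arm; two 30 mm posts at x 28, y -90 and 255; base plate x 10..80, y -120..280, 12 high. Yellow outline painted on the bench: inside x -190..-50, y up to 110, open on the stop arm's side.
- stop_arm (a joint): Red stop arm about its vertical hinge, rad. 0 = stowed, pointing along the jig's +y (94 deg from +x) under the bridge's front edge; grows counter-clockwise from above, towards the robot; 1.5 = end stop, pointing along the jig's -x. Within the last 0.04 rad a detent pin drops and locks it. Friction (about 2 N at the handle) holds it elsewhere.
- stop_arm_handle (a point): Grip point on the axis of the arm's handle post, 150 mm from the hinge axis, 80 mm above the bench; x along the arm, away from the hinge. The post is round steel with a black top, 16 mm diameter, upright from 50 to 102 mm above the bench. The arm below is a bar 25 mm wide, 30 to 50 mm above the bench, ending 175 mm from the hinge axis.
- stop_arm_hinge (a point): Point on the stop arm's vertical hinge axis, 30 mm above the bench; same axes as the handle point.
- load_spot (a point): Bench-level point in the line of the stop arm's +y face when it is home (12.5 mm to the jig's +y of the hinge axis), 120 mm from the hinge axis towards the robot. Axes as the jig's. The housing belongs with its centre 40 mm in +y of this point, its long axis along x; that is within the yellow outline.
- detent_pin: Brass detent pin, 12 mm shaft, 20 mm head, standing in a grey guide under the bridge, 45 mm behind the hinge axis. Origin: its foot, 42 mm above the bench while it rides on the arm's index plate, 26 mm once dropped into the notch (arm locked home). It works by itself and is not to be handled.
- housing: Blue cast gear housing with a round aluminium cover on top, loose, about 0.6 kg. A block 110 mm long (its x), 80 mm wide (its y), 44 mm high (50 with the cover). Origin: centre of its underside. It starts on the bench to the jig's +y side of the loading spot, somewhat turned.
- red_bin: Red open parts bin with bolts, 110 (x) x 100 (y) x 60 mm, loose bystander. Origin: centre of its underside.
- yellow_bin: Yellow open parts bin with bolts, 110 (x) x 100 (y) x 60 mm, loose bystander. Origin: centre of its underside.
- screwdriver: Hand screwdriver lying on the bench, about 200 mm long along its x, loose bystander.
Things that resemble listed ones, but are neither listed nor needed, are in the scene too. What is meant by the housing is not turquoise, and is the larger of those in its own colour.

How it is judged (in metres and radians):
On the way, in this order (a step that is already met when the one before it is completed fails the run):
1. the stop arm is home in its end detent, the housing not yet in place (value of joint stop_arm above 1.42 rad and z of detent_pin in the frame of jig below 0.034 m and velocity of joint stop_arm below 0.1 rad/s and y of housing in the frame of load_spot above 0.09 m), for 0.3 s.
2. the housing lies flush against the stop arm within the outline, the arm still home (value of joint stop_arm above 1.42 rad and z of detent_pin in the frame of jig below 0.034 m and x of housing in the frame of load_spot between -0.018 and 0.018 m and y of housing in the frame of load_spot between 0.034 and 0.0455 m and angle between the x axis of housing and the x axis of load_spot, either way round below 0.06 rad and height (world z) of housing below 0.004 m), for 0.2 s.
At the end, for the whole second after the job is handed in: Stop arm home (joint above 1.42 rad) and pin dropped (foot below 34 mm). Housing flat on the bench, at rest, flush against the arm: centre 34 to 45.5 mm in +y of load_spot, within 18 mm of it in x, long axis within 0.06 rad of the load_spot x axis (all of step 2 and linear speed of housing below 0.01 m/s and velocity of joint stop_arm below 0.05 rad/s); the robot touches nothing.
It fails at once if the housing is lifted or tipped (height (world z) of housing above 0.015 m or angle between housing's own z axis and vertical above 0.2 rad).
It fails at once if the red bin is shifted by more than 25 mm (distance of red_bin from where it was at the start of the episode above 0.025 m).
It fails at once if the yellow bin is shifted by more than 25 mm (distance of yellow_bin from where it was at the start of the episode above 0.025 m).
It fails at once if the screwdriver is shifted by more than 25 mm (distance of screwdriver from where it was at the start of the episode above 0.025 m).
It also fails if it takes over 56 s, if anything falls off the work surface, if the arm or the gripper's body presses on something with over 40 N, if the wrist force passes 120 N, or if a joint passes its speed limit or range.

## Working session

There is one attempt and no reset: what is moved stays moved. The work goes in short steps, Python scripts to look and compute and a tool call to move; the robot and the scene stay as the last step left them, time stands still between calls to the robot, and variables do not carry over. Pictures are saved under pics/ and viewed, at most 13 in all, crops included, and the job is handed in when it is done.

Besides the shell and the picture viewer there is one more tool, called after ">>>" in YAML: its name, and indented under it one key for each argument. send_rows: Moves the arm, as the interface text tells. Shift numbers are shares of 150 mm and turn numbers shares of 90 degrees, none past 1 either way. Its arguments: {"type":"object","properties":{"moves":{"type":"array"},"newtons":{"type":"number"}},"required":["moves"]}

```bash
mkdir -p pics
cat > h.py <<'E'
import cv2, numpy as np
from plant import get_state, optics, order
def cap(n,f=None):
    c=optics.capture(n)
    if f: cv2.imwrite('pics/'+f,c['img'][:,:,::-1])
    return c
def proj(c,p):
    from scipy.spatial.transform import Rotation as R
    A=np.array(c['attitude'],float)
    if A.shape!=(3,3): A=R.from_euler('xyz',A,degrees=True).as_matrix()
    q=c['intrinsics']@(A.T@(np.array(p)-c['origin'])); return np.round(q[:2]/q[2]).astype(int)
def ray(c,uv,z):
    from scipy.spatial.transform import Rotation as R
    A=np.array(c['attitude'],float)
    if A.shape!=(3,3): A=R.from_euler('xyz',A,degrees=True).as_matrix()
    d=A@np.linalg.solve(c['intrinsics'],[uv[0],uv[1],1.]); o=np.array(c['origin']); return o+d*(z-o[2])/d[2]
E
python3 - <<'E'
from h import *
np.set_printoptions(precision=4,suppress=True)
for cam in ['top','side']:
    c=cap(cam,cam+'0.png'); print(cam,c['origin'],c['attitude'])
    for n in ['stop_arm','stop_arm_handle','jig','housing','detent_pin','red_bin','yellow_bin','screwdriver']:
        for d in optics.look_for(cam,n): print(n,round(d['p'],2),np.round(d['location'],3),proj(c,d['location']))
s=get_state(); print(s['time_s'],s['eef_rot'],s['contact_force'],s['tcp_pos'])
E
```

```text
top [ 0.3994 -0.0244  1.1288] [-174.1242    0.0406  -90.2379]
stop_arm_handle 0.6 [ 0.592 -0.111  0.05 ] [355 166]
jig 0.6 [ 0.603 -0.082  0.206] [347 149]
housing 0.98 [0.421 0.119 0.038] [264 235]
housing 0.97 [0.277 0.22  0.048] [221 294]
housing 0.77 [0.441 0.3   0.034] [192 227]
red_bin 0.96 [0.616 0.214 0.021] [228 160]
yellow_bin 0.63 [ 0.663 -0.36   0.019] [450 141]
yellow_bin 0.47 [ 0.525 -0.392  0.013] [463 194]
screwdriver 0.88 [ 0.524 -0.39   0.014] [462 195]
side [ 0.0763 -0.731   0.6438] [-124.7729    0.021   -33.6261]
stop_arm 0.8 [ 0.591 -0.136  0.044] [360 220]
stop_arm_handle 0.78 [ 0.591 -0.14   0.043] [362 221]
jig 0.7 [ 0.61  -0.14   0.094] [369 200]
housing 0.84 [0.413 0.098 0.04 ] [245 197]
housing 0.8 [0.445 0.284 0.031] [227 165]
housing 0.69 [0.266 0.187 0.047] [174 197]
detent_pin 0.53 [ 0.592 -0.14   0.047] [362 220]
detent_pin 0.5 [ 0.647 -0.163  0.092] [389 201]
red_bin 0.87 [0.591 0.226 0.028] [282 161]
yellow_bin 0.89 [ 0.665 -0.353  0.031] [455 267]
screwdriver 0.82 [ 0.521 -0.398  0.02 ] [419 316]
0.9 [-179.9995    0.0013  -19.9828] [ 0.2161  0.7043 -0.4893] [0.2307 0.6343 0.2266]
```

View pics/top0.png

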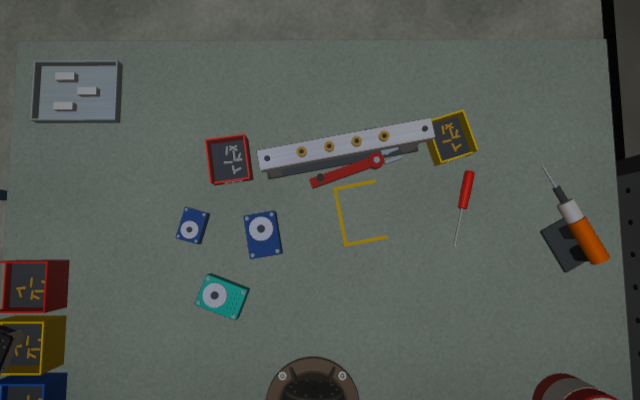

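View pics/side0.png

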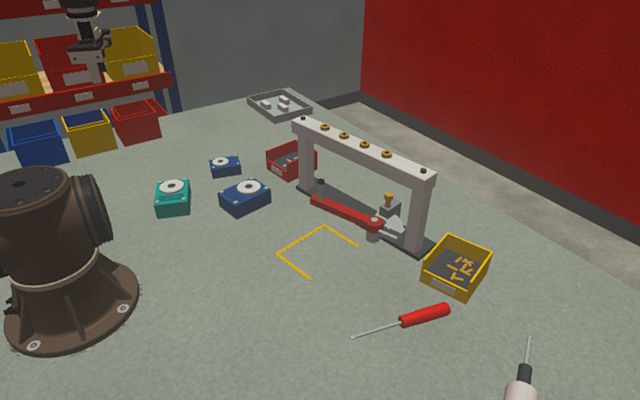

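Top picture: housing candidates are the large blue one at (262,235), a small blue one at (192,226), and a turquoise one at (221,296). I take (262,235), which is the larger of the two blue ones. The stop arm runs from its hinge at (377,160) to its tip at (313,184). The outline corners are at (335,187) and (345,245). The red bin is at (228,160), the yellow bin at (452,138) and the screwdriver at (462,205).

Run:
```python
from h import *
np.set_printoptions(precision=4,suppress=True)
c=cap('top'); im=c['img']
cr=im[130:265,225:400][:,:,::-1]; cv2.imwrite('pics/crop1.png',cv2.resize(cr,None,fx=4,fy=4,interpolation=cv2.INTER_CUBIC))
hsv=cv2.cvtColor(im,cv2.COLOR_RGB2HSV)
def mask(lo,hi,box):
    m=cv2.inRange(hsv,np.array(lo),np.array(hi)); z=np.zeros_like(m); a,b,e,f=box; z[b:f,a:e]=m[b:f,a:e]; return z
y=mask((20,120,80),(35,255,255),(325,175,395,250))
pts=np.argwhere(y)[:,::-1]; P=np.array([ray(c,p,0)[:2] for p in pts])
print('yellow',len(P),'px',cv2.minAreaRect(pts.astype(np.float32)))
print('world',cv2.minAreaRect((P*1000).astype(np.float32)), cv2.boxPoints(cv2.minAreaRect((P*1000).astype(np.float32))))
r=mask((0,120,60),(8,255,255),(300,145,390,195))
pr=np.argwhere(r)[:,::-1]; W=np.array([ray(c,p,.05)[:2] for p in pr])*1000
print('red',cv2.minAreaRect(W.astype(np.float32)),cv2.boxPoints(cv2.minAreaRect(W.astype(np.float32))))
b=mask((105,90,30),(130,255,255),(238,200,290,265))
n,l,st,ce=cv2.connectedComponentsWithStats(b); print(st)
k=1+np.argmax(st[1:,4]); pb=np.argwhere(l==k)[:,::-1]
W=np.array([ray(c,p,.044)[:2] for p in pb])*1000
print('blue@44',cv2.minAreaRect(W.astype(np.float32)),cv2.boxPoints(cv2.minAreaRect(W.astype(np.float32))))
```

```text
yellow 451 px ((359.7884521484375, 212.4423065185547), (60.011531829833984, 44.126121520996094), 78.69007110595703)
world ((480.0356140136719, -125.03582763671875), (156.2524871826172, 114.23091125488281), 10.996122360229492) [[ 392.4494  -83.871 ]
 [ 414.2381 -196.0046]
 [ 567.6218 -166.2007]
 [ 545.8331  -54.067 ]]
red ((585.52001953125, -89.52621459960938), (37.75457763671875, 193.6117401123047), 17.251455307006836) [[ 538.7827   -2.6738]
 [ 596.2013 -187.5754]
 [ 632.2573 -176.3787]
 [ 574.8387    8.5229]]
[[     0      0    640    400 255075]
 [   244    211     38     48    925]]
blue@44 ((423.1261291503906, 121.14677429199219), (108.39746856689453, 81.85249328613281), 9.305330276489258) [[363.023  152.7708]
 [376.2582  71.9954]
 [483.2292  89.5228]
 [469.994  170.2982]]
```

View pics/crop1.png

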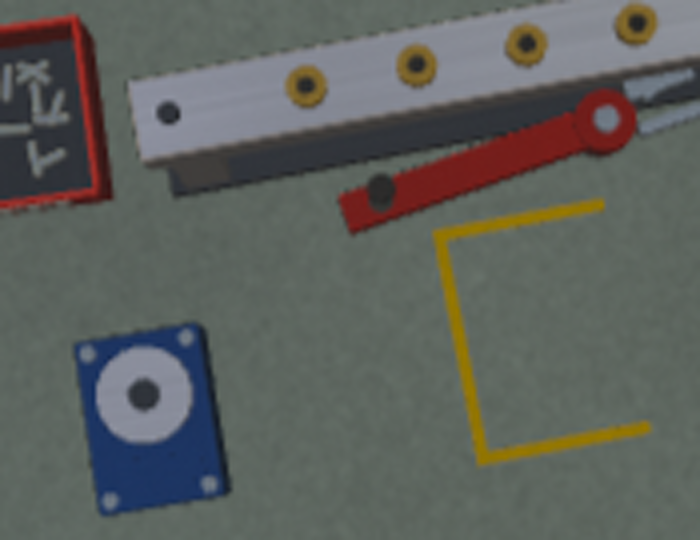

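The crop shows the large blue housing at crop (150,420), the handle's black top at (381,190), the hinge at (606,118) and the outline corner at (440,234). That confirms the choice: the housing is the bigger blue block. I'm moving towards the jig and working out the arm angle along the way.

>>> send_rows:
  moves:
    - {"slide": [0.18, 0.2, 0], "turn": 0, "gripper": 1}
    - {"slide": [0.36, 0.4, 0], "turn": 0, "gripper": 1}
    - {"slide": [0.54, 0.6, 0], "turn": 0, "gripper": 1}
    - {"slide": [0.72, 0.8, 0], "turn": 0, "gripper": 1}
    - {"slide": [0.9, 1, 0], "turn": 0, "gripper": 1}

```text
time_s: 1.37
tcp_pos: [0.3066, 0.4454, 0.2266]
eef_rot: [-180.0, -0.0, -20.0]
contact_force: [-0.1, 1.0, 0.9]
gripper_width: 0.0875
gripper_force: 0.0
```

>>> send_rows:
  moves:
    - {"slide": [0.18, 0.2, 0], "turn": 0, "gripper": 1}
    - {"slide": [0.36, 0.4, 0], "turn": 0, "gripper": 1}
    - {"slide": [0.54, 0.6, 0], "turn": 0, "gripper": 1}
    - {"slide": [0.72, 0.8, 0], "turn": 0, "gripper": 1}
    - {"slide": [0.9, 1, 0], "turn": 0, "gripper": 1}

```text
time_s: 1.78
tcp_pos: [0.3822, 0.2583, 0.227]
eef_rot: [-179.9, -0.0, -20.0]
contact_force: [1.2, -0.4, 0.2]
gripper_width: 0.0877
gripper_force: 0.0
```

>>> send_rows:
  moves:
    - {"slide": [0.12, 0.2, 0], "turn": -0.07, "gripper": 1}
    - {"slide": [0.24, 0.4, 0], "turn": -0.14, "gripper": 1}
    - {"slide": [0.36, 0.6, 0], "turn": -0.21, "gripper": 1}
    - {"slide": [0.48, 0.8, 0], "turn": -0.28, "gripper": 1}
    - {"slide": [0.6, 1, 0], "turn": -0.344, "gripper": 1}

```text
time_s: 2.2
tcp_pos: [0.4152, 0.0868, 0.227]
eef_rot: [-180.0, -0.1, 11.3]
contact_force: [1.3, 0.6, -0.7]
gripper_width: 0.0873
gripper_force: 0.0
```

Run:
```python
from h import *
np.set_printoptions(precision=4,suppress=True)
s=get_state(); print(s['time_s'],s['eef_rot'],s['tcp_pos'],s['contact_force'],s['gripper_width'])
c=cap('wrist','w1.png'); print(c['origin'],c['attitude'])
for n in ['stop_arm','stop_arm_handle','jig','housing']:
    for d in optics.look_for('wrist',n): print(n,round(d['p'],2),np.round(d['location'],3),proj(c,d['location']))
t=cap('top')
h=ray(t,(320.2,177.5),.102)[:2]; g=ray(t,(376.5,159.5),.056)[:2]
print(h,g,np.linalg.norm(h-g),np.degrees(np.arctan2(*(h-g)[::-1])))
```

```text
2.2 [-179.9702   -0.0677   11.3163] [0.4152 0.0868 0.227 ] [ 1.2994  0.6151 -0.7029] 0.08732525385464052
[0.4965 0.1028 0.384 ] [162.0811   0.0686 -78.7033]
stop_arm 0.79 [ 0.593 -0.13   0.05 ] [555  54]
stop_arm_handle 0.97 [ 0.596 -0.128  0.049] [555  50]
jig 0.55 [ 0.593 -0.065  0.037] [489  42]
housing 0.85 [0.45  0.296 0.034] [143 111]
housing 0.84 [0.306 0.237 0.045] [183 237]
housing 0.83 [0.428 0.123 0.045] [287 161]
[ 0.5563 -0.0231] [ 0.6082 -0.1642] 0.15036551368390028 110.2186895412002
```

View pics/w1.png

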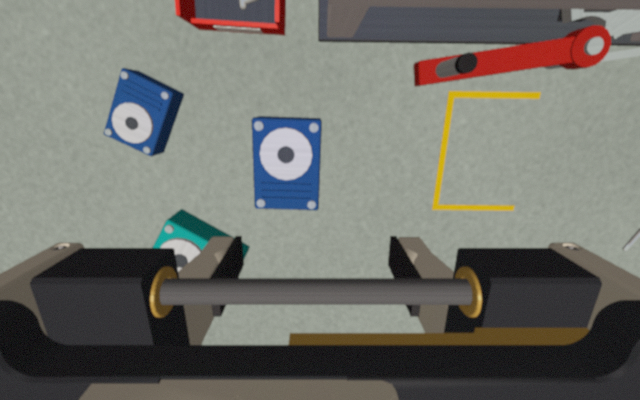

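The wrist picture shows the arm lying about 5° off stowed, with the handle top at (465,62). The housing is at (287,160). A centred grasp at the handle would put the gripper body into the bridge, so I need the exact clearance.

>>> send_rows:
  moves:
    - {"slide": [0.12, 0.16, 0], "turn": 0, "gripper": 1}
    - {"slide": [0.25, 0.33, 0], "turn": 0, "gripper": 1}
    - {"slide": [0.37, 0.49, 0], "turn": 0, "gripper": 1}
    - {"slide": [0.5, 0.65, 0], "turn": 0, "gripper": 1}
    - {"slide": [0.625, 0.82, 0], "turn": 0, "gripper": 1}

```text
time_s: 2.92
tcp_pos: [0.5321, -0.0138, 0.2265]
eef_rot: [-180.0, -0.0, 11.1]
contact_force: [1.1, 1.1, -0.0]
gripper_width: 0.0876
gripper_force: 0.0
```

```bash
cat >> h.py <<'E'
H=np.array([.6088,-.163]); TH=np.radians(11.0)
RJ=np.array([[np.cos(TH),-np.sin(TH)],[np.sin(TH),np.cos(TH)]])
def jig(p): return RJ.T@(np.array(p)[:2]-H)*1000
def wor(p): return H+RJ@np.array(p)/1000
E
python3 - <<'E'
from h import *
np.set_printoptions(precision=4,suppress=True)
s=get_state(); print(s['joints'],s['tcp_pos'],jig(s['tcp_pos']))
c=cap('wrist','w2.png'); t=cap('top')
im=t['img']; g=cv2.cvtColor(im,cv2.COLOR_RGB2HSV)
# bridge top: bright, low saturation
m=cv2.inRange(g,np.array((0,0,130)),np.array((180,60,255))); m[:, :255]=0; m[:, 440:]=0; m[:115]=0; m[185:]=0
n,l,st,ce=cv2.connectedComponentsWithStats(m); k=1+np.argmax(st[1:,4]); p=np.argwhere(l==k)[:,::-1]
W=np.array([ray(t,q,.21)[:2] for q in p],np.float32)*1000; r=cv2.minAreaRect(W); print(r); print([jig(b/1000) for b in cv2.boxPoints(r)])
E
```

```text
[ 19.6314   7.079  -17.2937   0.0002 -65.6151  81.4373] [ 0.5321 -0.0138  0.2265] [-46.8467 161.0552]
((638.4766845703125, -183.96510314941406), (170.44400024414062, 74.97142028808594), 89.74991607666016)
[array([ -28.2604, -102.5138]), array([  45.2705, -117.1401]), array([78.5226, 50.0288]), array([ 4.9918, 64.6551])]
```

View pics/w2.png

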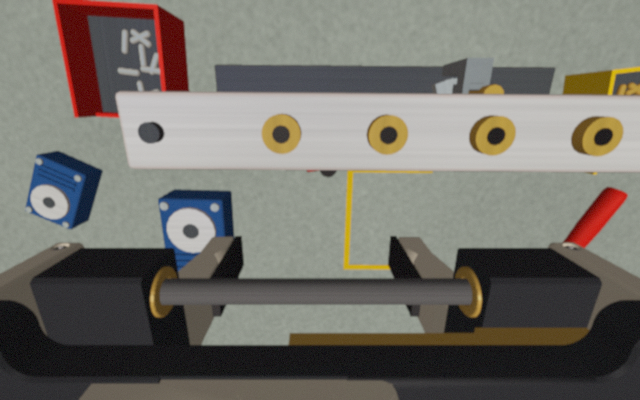

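The wrist picture shows the bridge's front edge along row ~168, from (130,167) to the right, and its back edge at row ~94. The handle is just visible in front of it at (328,172).

Run:
```python
from h import *
np.set_printoptions(precision=1,suppress=True)
c=cap('wrist'); im=c['img'].astype(int)
for u in (200,330,440,550):
    col=im[60:230,u].sum(1)
    gr=np.abs(np.diff(cv2.GaussianBlur(col.astype(np.float32).reshape(-1,1),(1,3),0).ravel()))
    v=[60+i for i in np.argsort(-gr)[:6]]; print(u,v)
for uv in [(130,167),(330,170),(630,171),(118,93),(635,96)]: print(uv,jig(ray(c,uv,.21)),jig(ray(c,uv,.175)))
```

```text
200 [np.int64(191), np.int64(190), np.int64(212), np.int64(213), np.int64(211), np.int64(192)]
330 [np.int64(171), np.int64(172), np.int64(94), np.int64(176), np.int64(93), np.int64(175)]
440 [np.int64(81), np.int64(65), np.int64(80), np.int64(66), np.int64(82), np.int64(64)]
550 [np.int64(66), np.int64(67), np.int64(65), np.int64(96), np.int64(171), np.int64(172)]
(130, 167) [  1.1 270.2] [ -6.3 292.7]
(330, 170) [ -1.  150.6] [ -8.8 148.9]
(630, 171) [ -2.1 -29.5] [-10.1 -67.8]
(118, 93) [ 42.7 268.5] [ 43.8 290.7]
(635, 96) [ 40.5 -18.2] [ 41.1 -54.3]
```

>>> send_rows:
  moves:
    - {"slide": [0, 0, 0], "turn": 0.079, "gripper": 1}
    - {"slide": [0, 0, 0], "turn": 0.158, "gripper": 1}
    - {"slide": [0, 0, 0], "turn": 0.237, "gripper": 0.5}
    - {"slide": [0, 0, 0], "turn": 0.316, "gripper": 0}
    - {"slide": [0, 0, 0], "turn": 0.4, "gripper": 0}

```text
time_s: 3.48
tcp_pos: [0.5302, -0.0127, 0.2266]
eef_rot: [-180.0, 0.0, -24.9]
contact_force: [-0.1, -0.0, -0.3]
gripper_width: 0.0728
gripper_force: 0.0
```

>>> send_rows:
  moves:
    - {"slide": [0, 0, 0], "turn": 0.079, "gripper": 0}
    - {"slide": [0, 0, 0], "turn": 0.158, "gripper": 0}
    - {"slide": [0, 0, 0], "turn": 0.237, "gripper": 0}
    - {"slide": [0, 0, 0], "turn": 0.316, "gripper": 0}
    - {"slide": [0, 0, 0], "turn": 0.4, "gripper": 0}

```text
time_s: 3.9
tcp_pos: [0.5302, -0.0126, 0.2267]
eef_rot: [-180.0, 0.0, -60.5]
contact_force: [-0.6, 0.1, 0.8]
gripper_width: 0.04
gripper_force: 0.0
```

>>> send_rows:
  moves:
    - {"slide": [0, 0, 0], "turn": 0.079, "gripper": 0}
    - {"slide": [0, 0, 0], "turn": 0.158, "gripper": 0}
    - {"slide": [0, 0, 0], "turn": 0.237, "gripper": 0}
    - {"slide": [0, 0, 0], "turn": 0.316, "gripper": 0}
    - {"slide": [0, 0, 0], "turn": 0.4, "gripper": 0}

```text
time_s: 4.32
tcp_pos: [0.5302, -0.0127, 0.2267]
eef_rot: [-180.0, 0.0, -96.1]
contact_force: [0.5, 0.4, 0.2]
gripper_width: 0.0065
gripper_force: 0.0
```

>>> send_rows:
  moves:
    - {"slide": [0, 0, 0], "turn": 0.079, "gripper": 0}
    - {"slide": [0, 0, 0], "turn": 0.158, "gripper": 0}
    - {"slide": [0, 0, 0], "turn": 0.237, "gripper": 0}
    - {"slide": [0, 0, 0], "turn": 0.316, "gripper": 0}
    - {"slide": [0, 0, 0], "turn": 0.4, "gripper": 0}

```text
time_s: 4.73
tcp_pos: [0.5302, -0.0127, 0.2267]
eef_rot: [180.0, 0.0, -131.7]
contact_force: [-0.3, -0.7, 0.8]
gripper_width: 0.0006
gripper_force: 0.0
```

>>> send_rows:
  moves:
    - {"slide": [0, 0, 0], "turn": 0.079, "gripper": 0}
    - {"slide": [0, 0, 0], "turn": 0.158, "gripper": 0}
    - {"slide": [0, 0, 0], "turn": 0.237, "gripper": 0}
    - {"slide": [0, 0, 0], "turn": 0.316, "gripper": 0}
    - {"slide": [0, 0, 0], "turn": 0.4, "gripper": 0}

```text
time_s: 5.15
tcp_pos: [0.5302, -0.0126, 0.2267]
eef_rot: [180.0, 0.0, -167.3]
contact_force: [0.0, 0.1, -0.3]
gripper_width: 0.0005
gripper_force: 0.0
```

>>> send_rows:
  moves:
    - {"slide": [-0.02, 0.027, 0.15], "turn": 0, "gripper": 0}
    - {"slide": [-0.02, 0.027, 0.37], "turn": 0, "gripper": 0}
    - {"slide": [-0.02, 0.027, 0.59], "turn": 0, "gripper": 0}
    - {"slide": [-0.02, 0.027, 0.8], "turn": 0, "gripper": 0}
    - {"slide": [-0.02, 0.027, 0.95], "turn": 0, "gripper": 0}

```text
time_s: 5.57
tcp_pos: [0.531, -0.0083, 0.0818]
eef_rot: [180.0, -0.1, -167.0]
contact_force: [-0.6, -0.2, -0.0]
gripper_width: 0.0005
gripper_force: 0.0
```

>>> send_rows:
  moves:
    - {"slide": [0, 0, 0.05], "turn": 0, "gripper": 0}
    - {"slide": [0, 0, 0.08], "turn": 0, "gripper": 0}
    - {"slide": [0, 0, 0.11], "turn": 0, "gripper": 0}
    - {"slide": [0, 0, 0.14], "turn": 0, "gripper": 0}
    - {"slide": [0, 0, 0.16], "turn": 0, "gripper": 0}

```text
time_s: 5.98
tcp_pos: [0.5335, -0.0093, 0.0609]
eef_rot: [180.0, 0.1, -167.0]
contact_force: [-0.0, -0.4, 0.3]
gripper_width: 0.0005
gripper_force: 0.0
```

```bash
sed -i 's/radians(11.0)/radians(10.7)/' h.py
python3 - <<'E'
from h import *
np.set_printoptions(precision=4,suppress=True)
s=get_state(); print(s['tcp_pos'],jig(s['tcp_pos']),s['eef_rot'],s['contact_force'])
c=cap('side'); cv2.imwrite('pics/s2.png',cv2.resize(c['img'][110:270,260:470][:,:,::-1],None,fx=3.5,fy=3.5,interpolation=cv2.INTER_CUBIC))
E
```

```text
[ 0.5335 -0.0093  0.0609] [-45.4899 164.9642] [ 179.9907    0.1192 -167.0113] [-0.0212 -0.369   0.3295]
```

View pics/s2.png

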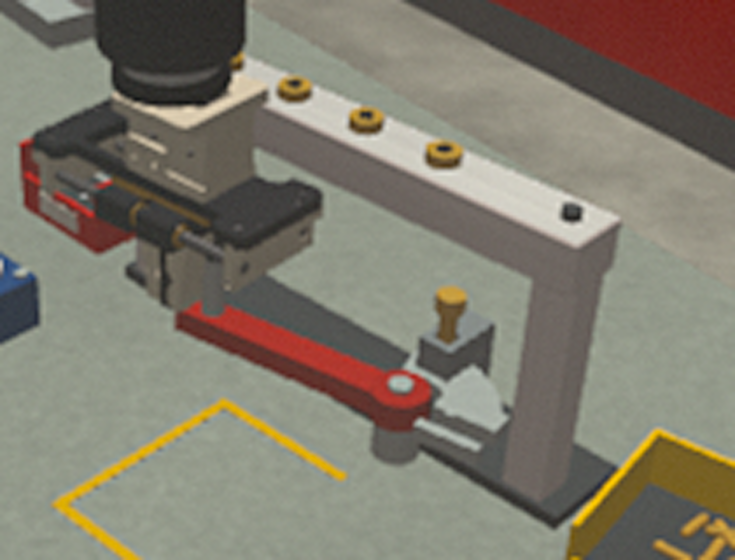

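The crop shows the closed fingers above the end of the bar (180,300), beside the post and clear of the bridge. Next I press lightly on the bar's front strip and drag it out by friction.

>>> send_rows:
  moves:
    - {"slide": [0, 0.01, 0.02], "turn": 0.026, "gripper": 0}
    - {"slide": [-0.007, 0.01, 0.04], "turn": 0.026, "gripper": 0}
    - {"slide": [-0.007, 0.01, 0.06], "turn": 0.026, "gripper": 0}
    - {"slide": [-0.007, 0.01, 0.075], "turn": 0.026, "gripper": 0}
    - {"slide": [-0.007, 0.01, 0.08], "turn": 0.026, "gripper": 0}

```text
time_s: 6.45
tcp_pos: [0.5352, -0.0077, 0.0496]
eef_rot: [-180.0, 0.2, -169.3]
contact_force: [-2.5, 4.3, 16.7]
gripper_width: 0.0003
gripper_force: 8.3
```

>>> send_rows:
  moves:
    - {"slide": [0.03, -0.005, 0], "turn": 0, "gripper": 0}
    - {"slide": [0.07, -0.012, 0], "turn": 0, "gripper": 0}
    - {"slide": [0.12, -0.02, 0], "turn": 0, "gripper": 0}
    - {"slide": [0.18, -0.03, 0], "turn": 0, "gripper": 0}
    - {"slide": [0.24, -0.045, 0], "turn": 0, "gripper": 0}

```text
time_s: 6.87
tcp_pos: [0.5017, -0.0211, 0.0495]
eef_rot: [-180.0, 0.3, -169.3]
contact_force: [0.1, 0.6, -0.3]
gripper_width: 0.0007
gripper_force: 0.0
```

Run:
```python
from h import *
s=get_state(); print(s['tcp_pos'],jig(s['tcp_pos']),s['contact_force'])
c=cap('side'); cv2.imwrite('pics/s3.png',cv2.resize(c['img'][110:270,260:470][:,:,::-1],None,fx=3.5,fy=3.5,interpolation=cv2.INTER_CUBIC))
```

```text
[ 0.50173086 -0.02111819  0.04952998] [-78.8647893  159.29404944] [ 0.0819204  0.5744234 -0.2592359]
```

View pics/s3.png

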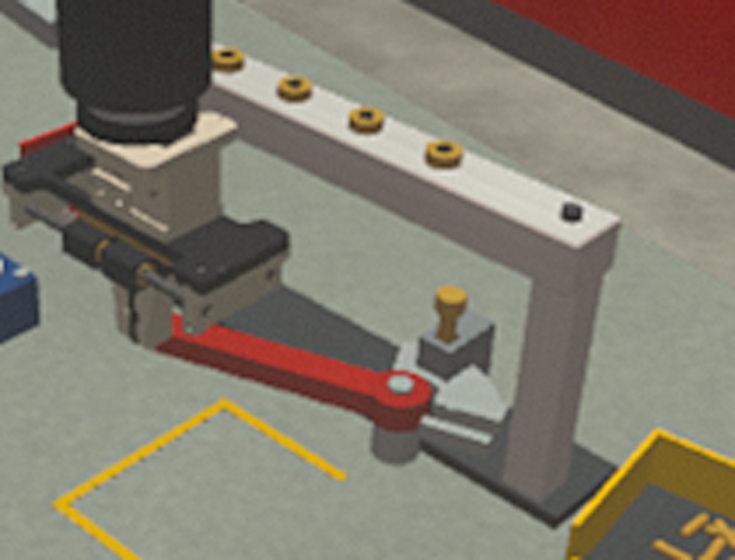

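The crop shows the arm clearly swung out, its end now near (165,345), but the fingers slipped off at the finish. I'm backing off to measure the new angle.

>>> send_rows:
  moves:
    - {"slide": [0, 0, -0.2], "turn": 0, "gripper": 1}
    - {"slide": [0.1, 0, -0.4], "turn": 0, "gripper": 1}
    - {"slide": [0.2, 0, -0.6], "turn": 0, "gripper": 1}
    - {"slide": [0.4, 0, -0.75], "turn": 0, "gripper": 1}
    - {"slide": [0.6, 0, -0.75], "turn": 0, "gripper": 1}

```text
time_s: 7.33
tcp_pos: [0.4126, -0.0378, 0.1644]
eef_rot: [-180.0, 0.3, -169.3]
contact_force: [0.8, 0.2, 0.8]
gripper_width: 0.0283
gripper_force: 0.0
```

```bash
cat >> h.py <<'E'
def arm(box=(290,145,395,270)):
    t=cap('top'); hsv=cv2.cvtColor(t['img'],cv2.COLOR_RGB2HSV)
    m=cv2.inRange(hsv,np.array((0,120,60)),np.array((8,255,255))); z=np.zeros_like(m); a,b,e,f=box; z[b:f,a:e]=m[b:f,a:e]
    W=np.array([jig(ray(t,p,.05)) for p in np.argwhere(z)[:,::-1]])
    r=np.hypot(*W.T); W=W[(r>30)&(r<175)]; d=np.linalg.svd(W-W.mean(0))[2][0]
    th=np.degrees(np.arctan2(W[:,1].mean(),W[:,0].mean())); print('arm px',len(W),'angle jig',th,'svd',np.degrees(np.arctan2(d[1],d[0]))%180,'rad',np.radians(th-94))
    return t
E
python3 - <<'E'
from h import *
s=get_state(); print(s['tcp_pos'],jig(s['tcp_pos']),s['gripper_width'])
arm()
cap('wrist','w3.png')
for cam in ['side']:
    cap(cam)
    for n in ['stop_arm_handle']:
        for d in optics.look_for(cam,n): print(n,d['p'],jig(d['location']),d['location'])
E
```

```text
[ 0.41261454 -0.03775423  0.1643645 ] [-169.52038217  159.49318392] 0.02825686430522754
arm px 527 angle jig 109.21349059445603 svd 109.1521529066708 rad 0.26552550159444716
stop_arm_handle 0.62 [-16.08233364  34.99440733] [0.5865, -0.1316, 0.0449]
```

>>> send_rows:
  moves:
    - {"slide": [-0.2, -0.03, 0], "turn": 0, "gripper": 1}
    - {"slide": [-0.4, -0.06, 0], "turn": 0, "gripper": 1}
    - {"slide": [-0.6, -0.09, 0], "turn": 0, "gripper": 1}
    - {"slide": [-0.8, -0.12, 0], "turn": 0, "gripper": 1}
    - {"slide": [-0.8, -0.12, 0], "turn": 0, "gripper": 1}

```text
time_s: 7.95
tcp_pos: [0.5375, -0.0333, 0.1588]
eef_rot: [-179.9, -0.1, -169.3]
contact_force: [0.3, -0.3, 0.7]
gripper_width: 0.0772
gripper_force: 0.0
```

>>> send_rows:
  moves:
    - {"slide": [0, 0, 0.1], "turn": 0, "gripper": 1}
    - {"slide": [0, 0, 0.25], "turn": 0, "gripper": 1}
    - {"slide": [0, 0, 0.4], "turn": 0, "gripper": 1}
    - {"slide": [0, 0, 0.55], "turn": 0, "gripper": 1}
    - {"slide": [0, 0, 0.68], "turn": 0, "gripper": 1}

```text
time_s: 8.37
tcp_pos: [0.5321, -0.0338, 0.056]
eef_rot: [-180.0, -0.1, -169.4]
contact_force: [0.0, -0.6, -0.4]
gripper_width: 0.088
gripper_force: 0.0
```

>>> send_rows:
  newtons: 15
  moves:
    - {"slide": [0, 0, 0], "turn": 0, "gripper": 0}
    - {"slide": [0, 0, 0], "turn": 0, "gripper": 0}
    - {"slide": [0, 0, 0], "turn": 0, "gripper": 0}
    - {"slide": [0, 0, 0], "turn": 0, "gripper": 0}
    - {"slide": [0, 0, 0], "turn": 0, "gripper": 0}

```text
time_s: 8.78
tcp_pos: [0.533, -0.0334, 0.0598]
eef_rot: [180.0, 0.1, -169.4]
contact_force: [-0.2, 0.4, -0.3]
gripper_width: 0.0597
gripper_force: 0.0
```

>>> send_rows:
  moves:
    - {"slide": [0, 0, 0], "turn": 0, "gripper": 0}
    - {"slide": [0, 0, 0], "turn": 0, "gripper": 0}
    - {"slide": [0, 0, 0], "turn": 0, "gripper": 0}
    - {"slide": [0, 0, 0], "turn": 0, "gripper": 0}
    - {"slide": [0, 0, 0], "turn": 0, "gripper": 0}

```text
time_s: 9.2
tcp_pos: [0.5321, -0.0336, 0.0587]
eef_rot: [180.0, 0.0, -169.4]
contact_force: [0.5, -0.5, -0.1]
gripper_width: 0.0262
gripper_force: 0.0
```

Run:
```python
from h import *
s=get_state(); print(s['tcp_pos'],jig(s['tcp_pos']),s['gripper_width'],s['eef_rot'],s['contact_force'],s['joints'])
```

```text
[ 0.53209963 -0.03360829  0.0587342 ] [-51.34304883 141.38264746] 0.026160081022857506 [ 1.79997972e+02  1.78056636e-02 -1.69373915e+02] [ 0.50411792 -0.49506189 -0.05343467] [ 1.74703364e+01  1.72592678e+01 -2.92861308e+01  1.57556978e-04
 -4.34366809e+01 -9.68443653e+01]
```

>>> send_rows:
  moves:
    - {"slide": [0, 0, 0], "turn": 0, "gripper": 0}
    - {"slide": [0, 0, 0], "turn": 0, "gripper": 0}
    - {"slide": [0, 0, 0], "turn": 0, "gripper": 0}
    - {"slide": [0, 0, 0], "turn": 0, "gripper": 0}
    - {"slide": [0, 0, 0], "turn": 0, "gripper": 0}

```text
time_s: 9.62
tcp_pos: [0.5315, -0.0325, 0.0585]
eef_rot: [179.9, -0.0, -169.4]
contact_force: [-4.7, 8.8, 3.6]
gripper_width: 0.0153
gripper_force: 15.0
```

>>> send_rows:
  moves:
    - {"slide": [0.092, -0.038, 0], "turn": 0, "gripper": 0}
    - {"slide": [0.185, -0.087, 0], "turn": 0, "gripper": 0}
    - {"slide": [0.285, -0.156, 0], "turn": 0, "gripper": 0}
    - {"slide": [0.364, -0.225, 0], "turn": 0, "gripper": 0}
    - {"slide": [0.435, -0.301, 0], "turn": 0, "gripper": 0}

```text
time_s: 10.03
tcp_pos: [0.4721, -0.089, 0.0581]
eef_rot: [179.8, -0.3, -169.4]
contact_force: [-12.4, 12.8, 9.5]
gripper_width: 0.0162
gripper_force: 15.0
```

>>> send_rows:
  moves:
    - {"slide": [0.073, -0.098, 0], "turn": 0, "gripper": 0}
    - {"slide": [0.133, -0.204, 0], "turn": 0, "gripper": 0}
    - {"slide": [0.179, -0.317, 0], "turn": 0, "gripper": 0}
    - {"slide": [0.209, -0.418, 0], "turn": 0, "gripper": 0}
    - {"slide": [0.224, -0.503, 0], "turn": 0, "gripper": 0}

```text
time_s: 10.45
tcp_pos: [0.4539, -0.1707, 0.0579]
eef_rot: [179.9, -0.3, -169.4]
contact_force: [-4.8, 5.1, 1.3]
gripper_width: 0.0158
gripper_force: 15.0
```

Run:
```python
from h import *
s=get_state(); j=jig(s['tcp_pos']); print(s['tcp_pos'],j,np.hypot(*j),np.degrees(np.arctan2(j[1],j[0])),s['gripper_width'],s['contact_force'])
arm()
```

```text
[ 0.45391776 -0.1707184   0.05786311] [-153.6223168    21.17226323] 155.07443679728118 172.15291682159395 0.01577588105348323 [-4.82621395  5.09660287  1.29359747]
arm px 93 angle jig 171.3317877718057 svd 91.93229146351328 rad 1.3496943130714987
```

>>> send_rows:
  moves:
    - {"slide": [0, -0.03, 0], "turn": 0, "gripper": 0}
    - {"slide": [0, -0.065, 0], "turn": 0, "gripper": 0}
    - {"slide": [0, -0.1, 0], "turn": 0, "gripper": 0}
    - {"slide": [0, -0.135, 0], "turn": 0, "gripper": 0}
    - {"slide": [0, -0.155, 0], "turn": 0, "gripper": 0}

```text
time_s: 10.92
tcp_pos: [0.4574, -0.1918, 0.0576]
eef_rot: [179.7, -0.3, -169.5]
contact_force: [-13.4, 29.2, 16.6]
gripper_width: 0.017
gripper_force: 15.0
```

Run:
```python
from h import *
s=get_state(); j=jig(s['tcp_pos']); print(s['tcp_pos'],j,s['contact_force'])
cap('side')
for d in optics.look_for('side','detent_pin'): print(d)
```

```text
[ 0.45741304 -0.1917565   0.05763385] [-1.54093882e+02 -1.49002854e-01] [-13.40550965  29.19488887  16.55565398]
{'location': [0.6517, -0.1587, 0.081], 'p': 0.67}
{'location': [0.6331, -0.1912, 0.1005], 'p': 0.67}
{'location': [0.6077, -0.1788, 0.0432], 'p': 0.59}
```

>>> send_rows:
  moves:
    - {"slide": [0, 0.013, 0], "turn": 0, "gripper": 0.6}
    - {"slide": [0, 0.013, 0], "turn": 0, "gripper": 0.6}
    - {"slide": [0, 0.013, 0], "turn": 0, "gripper": 0.6}
    - {"slide": [0, 0.013, 0], "turn": 0, "gripper": 0.6}
    - {"slide": [0, 0.013, 0], "turn": 0, "gripper": 0.6}

```text
time_s: 11.43
tcp_pos: [0.4612, -0.1915, 0.0586]
eef_rot: [-180.0, 0.0, -169.4]
contact_force: [0.3, -0.8, 0.1]
gripper_width: 0.0436
gripper_force: 0.0
```

>>> send_rows:
  moves:
    - {"slide": [0, 0, -0.1], "turn": 0, "gripper": 0.6}
    - {"slide": [0, 0, -0.3], "turn": 0, "gripper": 0.8}
    - {"slide": [0, 0, -0.5], "turn": 0, "gripper": 0.8}
    - {"slide": [0, 0.1, -0.7], "turn": 0, "gripper": 0.8}
    - {"slide": [0, 0.3, -0.8], "turn": 0, "gripper": 0.8}

```text
time_s: 11.85
tcp_pos: [0.4546, -0.1484, 0.1819]
eef_rot: [-179.9, 0.2, -169.5]
contact_force: [1.3, 1.1, -0.1]
gripper_width: 0.0687
gripper_force: 0.0
```

>>> send_rows:
  moves:
    - {"slide": [0, 0.2, 0], "turn": 0, "gripper": 0.8}
    - {"slide": [0, 0.4, 0], "turn": 0, "gripper": 0.8}
    - {"slide": [0, 0.6, 0], "turn": 0, "gripper": 0.8}
    - {"slide": [0, 0.8, 0], "turn": 0, "gripper": 0.8}
    - {"slide": [0, 1, 0], "turn": 0, "gripper": 0.8}

```text
time_s: 12.27
tcp_pos: [0.4247, 0.0014, 0.1788]
eef_rot: [180.0, 0.0, -169.4]
contact_force: [0.0, 0.6, 0.2]
gripper_width: 0.0698
gripper_force: 0.0
```

Run:
```python
from h import *
np.set_printoptions(precision=4,suppress=True)
s=get_state(); print(s['tcp_pos'],jig(s['tcp_pos']),s['eef_rot'],s['contact_force'],s['joints'][5],s['gripper_width'])
c=cap('side','s4f.png'); cv2.imwrite('pics/s4.png',cv2.resize(c['img'][110:270,210:420][:,:,::-1],None,fx=3.5,fy=3.5,interpolation=cv2.INTER_CUBIC))
t=arm((330,145,400,240)); im=t['img']; hsv=cv2.cvtColor(im,cv2.COLOR_RGB2HSV)
b=cv2.inRange(hsv,np.array((105,90,30)),np.array((130,255,255))); b[:,:238]=0;b[:,295:]=0;b[:200]=0;b[265:]=0
n,l,st,ce=cv2.connectedComponentsWithStats(b); k=1+np.argmax(st[1:,4]); print(st[k])
W=np.array([jig(ray(t,p,.044)) for p in np.argwhere(l==k)[:,::-1]],np.float32); print(cv2.minAreaRect(W))
```

```text
[0.4247 0.0014 0.1788] [-150.3492  195.7629] [ 179.9911    0.0436 -169.4045] [0.0386 0.5556 0.2163] -106.45134477187155 0.06976499642010811
arm px 536 angle jig 179.55844902132895 svd 179.3580013523829 rad 1.4932766383219105Traceback (most recent call last):
  File "<stdin>", line 7, in <module>
    return _wrapfunc(a, 'argmax', axis=axis, out=out, **kwds)
    return bound(*args, **kwds)
ValueError: attempt to get argmax of an empty sequence
```

View pics/s4.png

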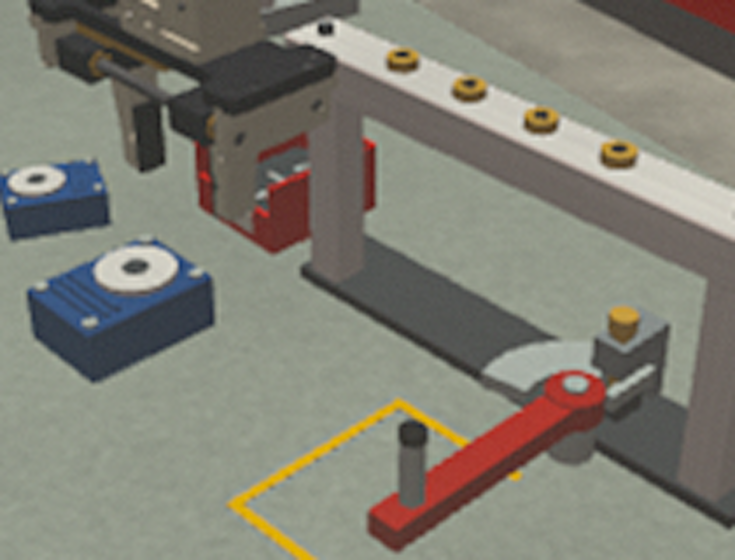

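The crop shows the stop arm home, its tip at (390,525), with the brass pin head seated on its guide at (622,322). The housing at (120,310) has not been touched. Next I go behind the housing, with the fingers set across its long side.

>>> send_rows:
  moves:
    - {"slide": [-0.03, 0.2, 0], "turn": 0, "gripper": 0.6}
    - {"slide": [-0.06, 0.4, 0], "turn": 0, "gripper": 0.6}
    - {"slide": [-0.09, 0.6, 0], "turn": 0, "gripper": 0.6}
    - {"slide": [-0.12, 0.8, 0], "turn": 0, "gripper": 0.6}
    - {"slide": [-0.14, 1, 0], "turn": 0, "gripper": 0.6}

```text
time_s: 12.78
tcp_pos: [0.4182, 0.1527, 0.1787]
eef_rot: [180.0, 0.0, -169.4]
contact_force: [-0.1, -0.5, -0.0]
gripper_width: 0.0529
gripper_force: 0.0
```

>>> send_rows:
  moves:
    - {"slide": [0, 0.06, 0], "turn": -0.079, "gripper": 0.6}
    - {"slide": [0, 0.12, 0], "turn": -0.158, "gripper": 0.6}
    - {"slide": [0, 0.18, 0], "turn": -0.237, "gripper": 0.6}
    - {"slide": [0, 0.24, 0], "turn": -0.316, "gripper": 0.6}
    - {"slide": [0, 0.26, 0], "turn": -0.395, "gripper": 0.6}

```text
time_s: 13.2
tcp_pos: [0.4111, 0.1905, 0.1785]
eef_rot: [-180.0, -0.0, -133.5]
contact_force: [0.8, -0.6, 0.5]
gripper_width: 0.0524
gripper_force: 0.0
```

>>> send_rows:
  moves:
    - {"slide": [0, 0, 0], "turn": -0.079, "gripper": 0.6}
    - {"slide": [0, 0, 0], "turn": -0.158, "gripper": 0.6}
    - {"slide": [0, 0, 0], "turn": -0.237, "gripper": 0.6}
    - {"slide": [0, 0, 0], "turn": -0.316, "gripper": 0.6}
    - {"slide": [0, 0, 0], "turn": -0.395, "gripper": 0.6}

```text
time_s: 13.62
tcp_pos: [0.4112, 0.1895, 0.1785]
eef_rot: [180.0, -0.0, -98.0]
contact_force: [-0.3, 0.6, 0.5]
gripper_width: 0.0522
gripper_force: 0.0
```

>>> send_rows:
  moves:
    - {"slide": [0, 0, 0], "turn": -0.07, "gripper": 0.6}
    - {"slide": [0, 0, 0], "turn": -0.14, "gripper": 0.6}
    - {"slide": [0, 0, 0], "turn": -0.21, "gripper": 0.6}
    - {"slide": [0, 0, 0], "turn": -0.21, "gripper": 0.6}
    - {"slide": [0, 0, 0], "turn": -0.21, "gripper": 0.6}

```text
time_s: 14.03
tcp_pos: [0.4111, 0.1896, 0.1785]
eef_rot: [180.0, -0.0, -79.6]
contact_force: [0.1, 0.2, -0.8]
gripper_width: 0.0526
gripper_force: 0.0
```

Run:
```python
from h import *
np.set_printoptions(precision=4,suppress=True)
s=get_state(); print(s['tcp_pos'],jig(s['tcp_pos']),s['eef_rot'],s['joints'][5],s['gripper_width'])
t=cap('wrist','w4.png'); im=t['img']; hsv=cv2.cvtColor(im,cv2.COLOR_RGB2HSV)
for d in optics.look_for('wrist','housing'): print(round(d['p'],2),jig(d['location']),proj(t,d['location']))
b=cv2.inRange(hsv,np.array((105,90,40)),np.array((130,255,255)))
n,l,st,ce=cv2.connectedComponentsWithStats(b); k=1+np.argmax(st[1:,4]); print(st[k])
W=np.array([jig(ray(t,p,.044)) for p in np.argwhere(l==k)[:,::-1]],np.float32); print(cv2.minAreaRect(W))
```

```text
[0.4111 0.1896 0.1785] [-128.8115  383.2014] [179.9915  -0.0081 -79.596 ] -39.42689926925614 0.05261709215110552
0.85 [-131.2498  311.4845] [316 117]
0.75 [-250.917  419.277] [429 221]
0.68 [-92.2572 471.5276] [283 259]
0.66 [ 81.5292 372.2349] [120 175]
[ 260   78  116   85 5425]
((-131.72344970703125, 316.310791015625), (77.38994598388672, 107.14875030517578), 88.7528076171875)
```

View pics/w4.png

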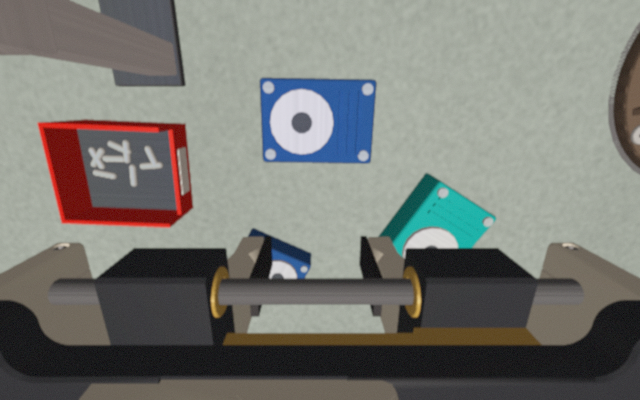

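The wrist picture shows the housing at (318,120), square to the fingers. The turquoise part at (440,220) and the small blue one at (282,265) are out of the push path. I descend and push.

>>> send_rows:
  moves:
    - {"slide": [0, 0, 0.18], "turn": 0, "gripper": 0.6}
    - {"slide": [0, 0, 0.4], "turn": 0, "gripper": 0.6}
    - {"slide": [0, 0, 0.62], "turn": 0, "gripper": 0.6}
    - {"slide": [0, 0, 0.84], "turn": 0, "gripper": 0.6}
    - {"slide": [0, 0, 1], "turn": 0, "gripper": 0.6}

```text
time_s: 14.55
tcp_pos: [0.4102, 0.1892, 0.0265]
eef_rot: [179.9, -0.0, -79.5]
contact_force: [-0.1, 0.2, -0.1]
gripper_width: 0.0526
gripper_force: 0.0
```

>>> send_rows:
  moves:
    - {"slide": [0.02, 0, 0.03], "turn": 0, "gripper": 0.6}
    - {"slide": [0.05, 0, 0.03], "turn": 0, "gripper": 0.6}
    - {"slide": [0.08, 0, 0.03], "turn": 0, "gripper": 0.6}
    - {"slide": [0.11, -0.002, 0.03], "turn": 0, "gripper": 0.6}
    - {"slide": [0.15, -0.004, 0.03], "turn": 0, "gripper": 0.6}

```text
time_s: 14.97
tcp_pos: [0.4168, 0.1686, 0.0256]
eef_rot: [-179.8, 0.1, -79.4]
contact_force: [-1.0, 2.1, 0.1]
gripper_width: 0.0524
gripper_force: 1.2
```

>>> send_rows:
  moves:
    - {"slide": [0.08, -0.003, 0], "turn": 0, "gripper": 0.6}
    - {"slide": [0.17, -0.007, 0], "turn": 0, "gripper": 0.6}
    - {"slide": [0.27, -0.011, 0], "turn": 0, "gripper": 0.6}
    - {"slide": [0.37, -0.015, 0], "turn": 0, "gripper": 0.6}
    - {"slide": [0.47, -0.019, 0], "turn": 0, "gripper": 0.6}

```text
time_s: 15.38
tcp_pos: [0.4328, 0.099, 0.0255]
eef_rot: [-179.8, 0.1, -79.4]
contact_force: [-0.6, 3.0, 2.0]
gripper_width: 0.0527
gripper_force: 1.7
```

```bash
cat >> h.py <<'E'
def blue(cam='wrist'):
    s=get_state(); print(s['time_s'],s['tcp_pos'],jig(s['tcp_pos']),s['eef_rot'][2],s['contact_force'])
    t=cap(cam); hsv=cv2.cvtColor(t['img'],cv2.COLOR_RGB2HSV)
    b=cv2.inRange(hsv,np.array((105,90,40)),np.array((130,255,255)))
    n,l,st,ce=cv2.connectedComponentsWithStats(b); k=1+np.argmax(st[1:,4]); print(st[k])
    W=np.array([jig(ray(t,p,.044)) for p in np.argwhere(l==k)[:,::-1]],np.float32); r=cv2.minAreaRect(W); print(r); print(cv2.boxPoints(r))
E
python3 -c "
from h import *
blue()"
```

```text
15.3833 [0.43279884 0.09899553 0.02547232] [-124.29716668  290.11769909] -79.36522876153984 [-0.5813109   3.01525958  1.9808798 ]
[  202    88   238   160 20405]
((-127.4542007446289, 238.6226043701172), (78.091796875, 105.99691772460938), 89.9113998413086)
[[-180.51297  199.6587 ]
 [ -74.51619  199.4948 ]
 [ -74.39543  277.5865 ]
 [-180.39221  277.75043]]
```

>>> send_rows:
  moves:
    - {"slide": [0.11, -0.005, 0], "turn": 0, "gripper": 0.6}
    - {"slide": [0.23, -0.011, 0], "turn": 0, "gripper": 0.6}
    - {"slide": [0.36, -0.017, 0], "turn": 0, "gripper": 0.6}
    - {"slide": [0.48, -0.024, 0], "turn": 0, "gripper": 0.6}
    - {"slide": [0.6, -0.03, 0], "turn": 0, "gripper": 0.6}

```text
time_s: 15.85
tcp_pos: [0.4534, 0.0109, 0.0252]
eef_rot: [-179.9, 0.0, -79.4]
contact_force: [-1.3, 3.1, 1.3]
gripper_width: 0.0525
gripper_force: 1.6
```

>>> send_rows:
  moves:
    - {"slide": [0.11, -0.005, 0], "turn": 0, "gripper": 0.6}
    - {"slide": [0.22, -0.01, 0], "turn": 0, "gripper": 0.6}
    - {"slide": [0.31, -0.013, 0], "turn": 0, "gripper": 0.6}
    - {"slide": [0.39, -0.017, 0], "turn": 0, "gripper": 0.6}
    - {"slide": [0.45, -0.02, 0], "turn": 0, "gripper": 0.6}

```text
time_s: 16.27
tcp_pos: [0.4684, -0.0552, 0.025]
eef_rot: [-179.9, 0.0, -79.4]
contact_force: [-0.1, 3.4, 2.2]
gripper_width: 0.0522
gripper_force: 1.7
```

```bash
python3 -c "
from h import *
blue()"
```

```text
16.2667 [ 0.46844798 -0.05517392  0.02499846] [-117.89198956  132.00997287] -79.42788813810753 [-0.07780776  3.37548837  2.24022582]
[  201    89   238   159 20265]
((-120.80996704101562, 80.63356018066406), (77.46814727783203, 105.91157531738281), 89.84981536865234)
[[-173.8671     42.03843 ]
 [ -67.955894   41.76081 ]
 [ -67.75284   119.22869 ]
 [-173.66403   119.50631 ]]
```

>>> send_rows:
  moves:
    - {"slide": [0.045, 0, 0], "turn": 0, "gripper": 0.6}
    - {"slide": [0.085, 0, 0], "turn": 0, "gripper": 0.6}
    - {"slide": [0.12, 0, 0], "turn": 0, "gripper": 0.6}
    - {"slide": [0.15, 0, 0], "turn": 0, "gripper": 0.6}
    - {"slide": [0.175, 0, 0], "turn": 0, "gripper": 0.6}

```text
time_s: 16.73
tcp_pos: [0.4728, -0.0802, 0.0241]
eef_rot: [-180.0, 0.0, -79.4]
contact_force: [-0.8, 3.6, 2.5]
gripper_width: 0.0527
gripper_force: 1.7
```

>>> send_rows:
  moves:
    - {"slide": [0.01, 0, 0], "turn": 0, "gripper": 0.6}
    - {"slide": [0.015, 0, 0], "turn": 0, "gripper": 0.6}
    - {"slide": [0.02, 0, 0], "turn": 0, "gripper": 0.6}
    - {"slide": [0.025, 0, 0], "turn": 0, "gripper": 0.6}
    - {"slide": [0.03, 0, 0], "turn": 0, "gripper": 0.6}

```text
time_s: 17.15
tcp_pos: [0.4732, -0.0827, 0.024]
eef_rot: [-180.0, 0.1, -79.4]
contact_force: [-6.4, 25.4, 8.9]
gripper_width: 0.0529
gripper_force: 13.1
```

>>> send_rows:
  moves:
    - {"slide": [0, 0, 0], "turn": 0, "gripper": 0.6}
    - {"slide": [0, 0, 0], "turn": 0, "gripper": 0.6}
    - {"slide": [-0.03, 0, 0], "turn": 0, "gripper": 0.6}
    - {"slide": [-0.1, 0, 0], "turn": 0, "gripper": 0.6}
    - {"slide": [-0.25, 0, 0], "turn": 0, "gripper": 0.6}

```text
time_s: 17.57
tcp_pos: [0.4663, -0.0481, 0.0238]
eef_rot: [180.0, -0.0, -79.5]
contact_force: [0.1, 0.5, 0.1]
gripper_width: 0.053
gripper_force: 0.0
```

>>> send_rows:
  moves:
    - {"slide": [-0.05, 0, -0.1], "turn": 0, "gripper": 0.6}
    - {"slide": [-0.15, 0, -0.3], "turn": 0, "gripper": 0.6}
    - {"slide": [-0.3, 0, -0.5], "turn": 0, "gripper": 0.6}
    - {"slide": [-0.5, 0, -0.7], "turn": 0, "gripper": 0.6}
    - {"slide": [-0.6, 0, -0.9], "turn": 0, "gripper": 0.6}

```text
time_s: 17.98
tcp_pos: [0.4489, 0.0423, 0.1602]
eef_rot: [180.0, -0.0, -79.4]
contact_force: [1.2, 0.6, -0.0]
gripper_width: 0.0528
gripper_force: 0.0
```

>>> send_rows:
  moves:
    - {"slide": [0, 0, 0], "turn": 0, "gripper": 0.6}
    - {"slide": [0, 0, 0], "turn": 0, "gripper": 0.6}
    - {"slide": [0, 0, 0], "turn": 0, "gripper": 0.6}
    - {"slide": [0, 0, 0], "turn": 0, "gripper": 0.6}
    - {"slide": [0, 0, 0], "turn": 0, "gripper": 0.6}

```text
time_s: 18.4
tcp_pos: [0.4493, 0.0401, 0.1579]
eef_rot: [179.9, -0.0, -79.4]
contact_force: [0.0, 0.6, 0.2]
gripper_width: 0.0524
gripper_force: 0.0
```

```bash
python3 -c "
from h import *
blue(); arm((330,145,400,260))
c=cap('wrist','w5.png')"
```

```text
18.4 [0.44926247 0.04013135 0.15789415] [-119.04891018  229.22025453] -79.42159608515134 [0.00331005 0.64321613 0.24651262]
[ 249    0  134   46 4428]
((-120.96758270263672, 82.86520385742188), (32.257347106933594, 106.97135925292969), 89.91505432128906)
[[-174.47711    66.81585 ]
 [ -67.505875   66.65725 ]
 [ -67.45805    98.91456 ]
 [-174.42929    99.07316 ]]
arm px 513 angle jig 179.81933165885147 svd 179.67382196270884 rad 1.497829899307965
```

View pics/w5.png

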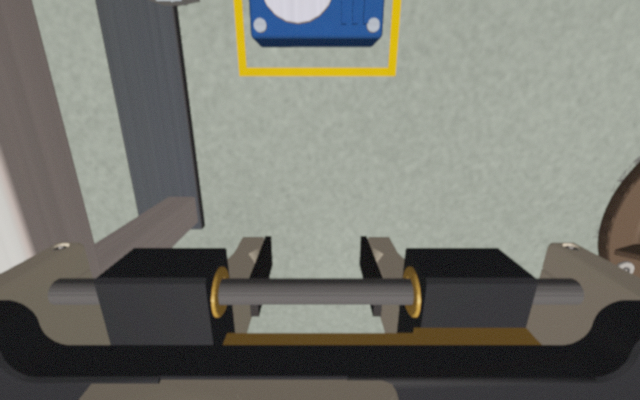

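The wrist picture shows the housing inside the outline, centred between its side lines at (240) and (395). I'm confirming flushness numerically from the top view.

```bash
python3 -c "
from h import *
t=cap('top'); hsv=cv2.cvtColor(t['img'],cv2.COLOR_RGB2HSV)
b=cv2.inRange(hsv,np.array((105,90,30)),np.array((130,255,255))); b[:,:320]=0; b[:,420:]=0
n,l,st,ce=cv2.connectedComponentsWithStats(b); k=1+np.argmax(st[1:,4]); print(st[k])
W=np.array([jig(ray(t,p,.044)) for p in np.argwhere(l==k)[:,::-1]],np.float32); r=cv2.minAreaRect(W); print(r); print(cv2.boxPoints(r))
for n in ['red_bin','yellow_bin','screwdriver']: print(n,[np.round(d['location'],3) for d in optics.look_for('top',n)][:2])
cv2.imwrite('pics/t5.png',cv2.resize(t['img'][130:260,310:440][:,:,::-1],None,fx=4.5,fy=4.5,interpolation=cv2.INTER_CUBIC))
"
```

```text
[345 187  39  48 861]
((-119.08761596679688, 53.11590576171875), (79.54133605957031, 108.48950958251953), 89.90343475341797)
[[-173.39932    13.436718]
 [ -64.90997    13.253872]
 [ -64.77591    92.79509 ]
 [-173.26526    92.977936]]
red_bin [array([0.619, 0.212, 0.022])]
yellow_bin [array([ 0.662, -0.362,  0.022])]
screwdriver [array([ 0.524, -0.387,  0.017])]
```

View pics/t5.png

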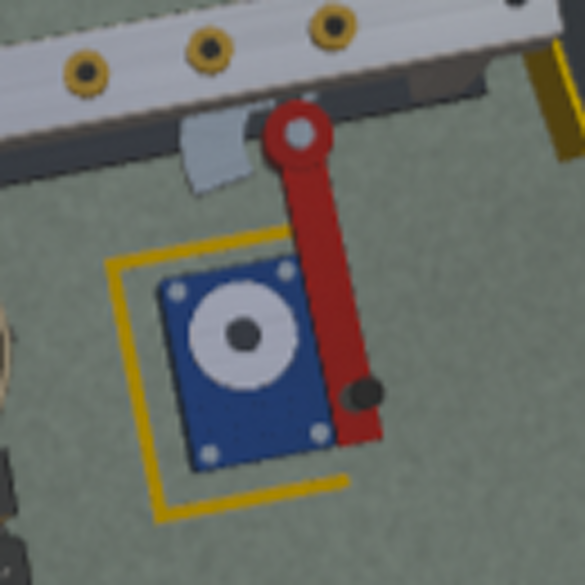

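The crop shows the housing at (245,360) flush against the red arm, inside the outline. The centre reads jig (-119, 53), against a target of (-120, 52.5). The bins and the screwdriver have not moved, so I'm handing the job in.

```bash
python3 -c "
from plant import order
print(order.close_job())"
```

```text
the job is handed in; nothing more can be done
None
```

The job is handed in with no verdict shown: the stop arm is home (about 1.49 rad by camera) with its pin dropped, the housing sits flush against it inside the outline, and the bins and screwdriver did not measurably move.

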